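# Hold the curing lamp over the wet nameplate

### The arm

A 6-joint arm with a two-finger parallel gripper is mounted at the origin on the work surface. World frame = base frame: x ahead of the robot, y to its left, z up, the work surface at z = 0. Lengths are in m, angles in degrees, forces in N, time in s.
With the tool pointing down it reaches from about 0.325 to 0.75 m from the base axis. Payload 7.6 kg.
Tool frame: the origin (TCP) lies on the front face of the gripper's body, between the roots of the fingers; the fingertips stand 73 mm ahead of it and the grasp point (between the pads) lies 54 mm ahead of it; z points along the fingers, y is the line along which they close (so a half turn about z gives the same grasp; the last joint's range is limited). The gripper opens to 85 mm and grips with 20 to 120 N. Pads are 22 mm wide; open, the fingers measure 114 mm over their backs; the gripper's body (76 mm by 85 mm) begins 54 mm behind the grasp point. The pads swing forward as they close: fully open they stand 13 mm farther back than shut.
Start: joints at [59.169, 2.991, 80.254, -0, 96.75, -4.028], TCP at [0.237, 0.469, 0.304] pointing down, gripper open.
Joint ranges: [-166.34, 166.34], [-52.06, 124.39], [6.96, 135.62], [-60.46, 240.46], [14.63, 156.25], [-167.68, 167.68]. Speed limits (degrees/s): [147.25, 147.25, 172.46, 180, 180, 180].

### API

Orientations are given as a 3x3 rotation matrix whose columns are the frame's x, y, z axes.
In Python, from rig import r, grab_frame, calibration, ticket, finder gives the robot as it stands.
- The arm moves only by the shell command python3 -m pendant 'ROWS' [OPENING] [FORCE]. ROWS is JSON, one flat list of numbers, 6 for each row, row after row: the shift along the tool's x, y, z in cm, then the turn, a rotation vector about the tool's x, y, z in degrees. A call has exactly 10 rows; each row shifts and turns the commanded pose from where the row before left it, along the tool's axes as they then stand; what a row does not reach is not made up. A row lasts 1/8 s, in which the tool goes at most 62.5 mm and 10.7 degrees, less where a joint would pass 70% of its speed; a pose out of reach is approached as far as the arm can. A call with a gripper value outside its range is refused whole. OPENING is the opening, from -1 (shut) to 1 (fully open), set as the call begins (- or left out, the last holds). The fingers move at their own pace and stop on an object; FORCE is the grip in N (left out, the last holds). Time passes only in rows, so rows that do not move let the fingers close, or fill a call up. It gives the time, the measured TCP pose, the force, the opening and the grip force at its end, in the units of the state.
- r.state(): the state, without advancing time (a new reading comes with each control period).
- grab_frame(name): name is "scene" or "top" or "wrist"; returns (picture, depth): 400x640x3 uint8, red, green, blue; 400x640 float32, m along the optical axis (not along the pixel's ray), 0 where there is no reading.
- calibration(name): a dict with "fx", "fy", "cx", "cy" (pixels), "R" (3x3) and "t" (3): a world point X has camera coordinates R X + t. Camera axes: x right, y down, z forward; pixel columns grow to the right and rows downward; lengths in m; the calibration is good to about 2 mm. The wrist camera is an equidistant fisheye: a pixel r from the principal point sees the ray r / f radians off the axis. A picture is of the moment at which its call begins: read the wrist's pose just before it. calibration takes no time and is no camera call; for the wrist camera it gives the pose at the moment of the call.
- ticket.sign_off(): hands the job in; it is judged then, once.
Trained networks look in the newest picture that a camera, given by its name, has taken for a name from the list of things; names that differ only in an ending like _2 or _b are one class to them, and where a whole thing is asked for, a point or a joint stands for the part that bears it (a point fixed in the world has none). Each returns a list of dicts, best first, with "p" (0 to 1); they miss things now and then, are a little off and sometimes report something else, mostly with a low value. They report only what shows in the picture. A call takes as long as a camera call. They do not tell look-alikes from the thing itself.
- finder.recognise(camera, thing): "location" ([x, y, z] in m, in world coordinates, good to about 4 mm: the middle of the surface that is visible of it).
- finder.regions_of(camera, thing): "region" (400x640 bool, what is visible of it).
- finder.landmark_of(camera, thing): "location" ([x, y, z] in m, in world coordinates, good to about 4 mm: a listed point, or the origin of a listed thing).
The state is a dict: "clock": time; "joint_positions": joint angles; "dq": joint speeds; "joint_efforts": joint torques, N m; "tcp_pos": TCP position; "eef_rot": TCP orientation; "wrist_force": force on the tool from outside, world axes, zero at the start; "moment": the same for the moment, N m; "width": opening from 0.0 (shut) to 1.0 (fully open); "grasp_force": force on a finger pad.
Only numpy, scipy, OpenCV 4.12 (cv2) and the standard library are available. Lean on these libraries where they do the work, as an engineer would, in place of code of your own. Each camera call takes 0.05 s, during which the arm holds its last target. There are 200 camera calls.

### The job

The blue nameplate on its fixture pallet has just been lacquered and must be cured: take the yellow hand lamp from its dock, lift it over the green safety screen, and hold it face down, level, about a centimetre above the blue plate, centred on it and squared up with it between the two clamps. The lamp must never touch the plate, pallet or clamps, and nothing else on the bench may be knocked; finish while still holding the lamp steady there, without putting it down.

Things in the scene. Friction and masses are not known exactly. Their poses are not given: they have to be found in the camera images.
- lamp: Loose curing lamp, upright, face down in its dock. Yellow head 90 (own x) x 60 (y) x 24 high; the violet underside is the light face. Centred on top an upright black handle 30 (x) x 22 (y), from 24 to 96 above the underside: grip it from above across the 22 (own y). Red 2 mm button on top. About 0.25 kg. Origin: centre of the underside; z up. Half a turn about z makes no difference.
- dock: Black fixed tray 106 x 76 x 14 high, wall 4, floor 4 thick, in which the lamp stands with 4 mm (x) and 4 mm (y) play to each side; lift the lamp straight up to leave it. Origin: centre of its underside on the table; x along its length.
- wet_pallet_plate (a point): Centre of the top face of the wet blue nameplate (80 x 50), 20 above the table. x along the plate's 80 mm side, y along its 50 mm side, z up. Do not touch it.
- wet_pallet: Fixed aluminium pallet 160 (x) x 100 (y) x 12 with the blue nameplate in its middle. At each end of the plate a steel clamp, 14 (x) x 34 (y), centred 64 from the plate's centre along x (114 clear between them), its red knob's top 50 above the table; the lamp head fits between. Origin: centre of the underside on the table; axes as the plate's.
- dry_pallet: The same pallet with a bare steel nameplate: not the target. It may lie on either of the two places. Origin: centre of the underside on the table.
- screen: Fixed upright green see-through safety screen with a yellow top edge, 360 long (own x), 8 thick (feet 50 wide), 120 high, standing between the dock and the pallets. Origin: centre of its underside on the table.
- bottle: Loose blue bottle, 52 diameter, 130 high, bystander. Origin: centre of its underside.
- driver: Loose screwdriver, 140 long, lying on the table, bystander. Origin: under its middle.
- mouse: Loose white computer mouse, 98 x 58 x 30, on a 3 mm mat, bystander. Origin: centre of its underside.
- shaft: Loose turned steel part, 48 diameter at the foot, 60 high, bystander. Origin: centre of its underside.
- cup: Loose grey plastic cup, 68 diameter, 75 high, bystander. Origin: centre of its underside.
Things that resemble listed ones, but are neither listed nor needed, are in the scene too. Several things look just like the lamp: the one meant starts nearest to the robot's base.

How it is judged (in metres and radians):
On the way:
1. the lamp is carried over the safety screen (z of lamp in the frame of screen above 0.12 m and y of lamp in the frame of screen between -0.06 and 0.06 m and x of lamp in the frame of screen between -0.2 and 0.2 m), for 0.04 s.
At the end, for the whole second after the job is handed in: The lamp is held in the fingers, still, touching nothing else: its light face 4 to 18 mm above the blue plate, its centre within 8 mm of the plate's centre seen from above, its long side within 0.12 rad of the plate's, tilted less than 0.1 rad (z of lamp in the frame of wet_pallet_plate between 0.004 and 0.018 m and horizontal distance between lamp and wet_pallet_plate below 0.008 m and angle between the x axis of lamp and the x axis of wet_pallet_plate, either way round below 0.12 rad and angle between lamp's own z axis and vertical below 0.1 rad and contact force between lamp and wet_pallet below 0.05 N and contact force between lamp and the fingers above 1 N and linear speed of lamp below 0.02 m/s and angular speed of lamp below 0.15 rad/s); the arm keeps its last pose, push and grip.
It fails at once if anything touches the wet plate, its pallet or clamps (contact force between wet_pallet and anything else above 0.5 N).
It fails at once if the other pallet or the screen is knocked (contact force between any of dry_pallet, screen and anything else above 3 N).
It fails at once if a bystander is knocked out of place (20 mm) (distance of any of bottle, driver, mouse, shaft, cup from where it was at the start of the episode above 0.02 m).
It also fails if it takes over 38 s, if anything falls off the work surface, if the arm or the gripper's body presses on something with over 40 N, if the wrist force passes 120 N, or if a joint passes its speed limit or range.

## Working session

There is one attempt and no reset: what is moved stays moved. The work goes in short steps, Python scripts to look and compute and a shell command to move; the robot and the scene stay as the last step left them, time stands still between calls to the robot, and variables do not carry over. Pictures are saved under pics/ and viewed, at most 10 in all, crops included, and the job is handed in when it is done.

```bash
mkdir -p pics; ls
python3 - <<'E'
from rig import r,grab_frame,calibration,finder
import cv2,numpy as np
for c in ("top","scene"):
    p,d=grab_frame(c); cv2.imwrite(f"pics/{c}0.png",p[:,:,::-1]); np.savez(f"{c}0.npz",p=p,d=d)
    for t in ("lamp","dock","wet_pallet_plate","wet_pallet","screen","bottle","driver","mouse","shaft","cup","dry_pallet"):
        print(c,t,[(round(float(o["p"]),2),np.round(o["location"],3).tolist()) for o in finder.landmark_of(c,t)[:4]])
s=r.state(); print(s["clock"],s["tcp_pos"],np.round(s["eef_rot"],3).tolist(),s["width"])
E
```

```text
pics
top lamp [(0.73, [0.511, -0.442, 0.001]), (0.7, [0.495, -0.292, 0.004])]
top dock [(0.63, [0.485, -0.291, -0.004])]
top wet_pallet_plate [(0.97, [0.56, 0.358, 0.021])]
top wet_pallet [(0.69, [0.558, 0.359, -0.001])]
top screen [(0.64, [0.554, -0.086, -0.002])]
top bottle [(0.89, [0.739, -0.356, 0.001]), (0.43, [0.553, -0.083, -0.0])]
top driver []
top mouse [(0.83, [0.754, 0.222, -0.002])]
top shaft [(0.83, [0.28, 0.356, -0.004])]
top cup [(0.82, [0.288, -0.341, -0.001]), (0.69, [0.694, 0.047, 0.003])]
top dry_pallet [(0.65, [0.455, 0.073, 0.001])]
scene lamp [(0.95, [0.492, -0.287, -0.0])]
scene dock [(0.51, [0.487, -0.295, -0.001])]
scene wet_pallet_plate [(0.67, [0.56, 0.358, 0.017])]
scene wet_pallet [(0.92, [0.556, 0.355, 0.002])]
scene screen [(0.64, [0.286, -0.336, 0.001]), (0.61, [0.557, -0.083, -0.001])]
scene bottle [(0.61, [0.737, -0.359, 0.003])]
scene driver [(0.65, [0.696, 0.05, -0.001])]
scene mouse [(0.84, [0.756, 0.225, -0.002])]
scene shaft [(0.68, [0.281, 0.353, 0.002])]
scene cup [(0.7, [0.285, -0.335, 0.006])]
scene dry_pallet [(0.59, [0.459, 0.071, -0.002])]
1.2 [0.23672003 0.46862722 0.30393386] [[-0.893, 0.451, 0.0], [0.451, 0.893, 0.0], [-0.0, 0.0, -1.0]] 0.9960531475470714
```

View pics/top0.png

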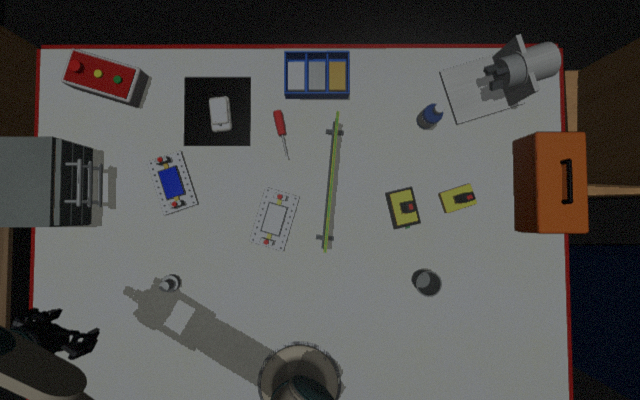

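View pics/scene0.png

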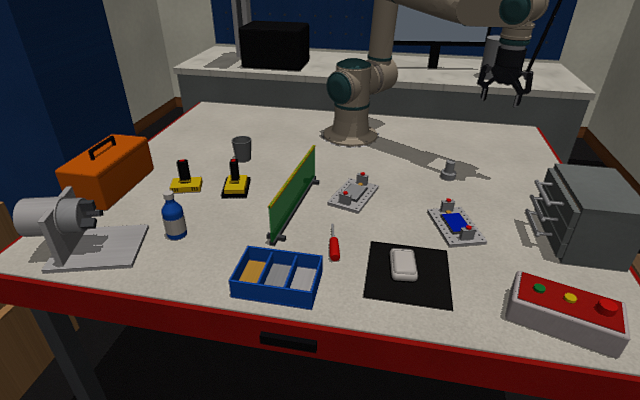

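The top view shows the docked lamp at (403,207), a loose look-alike at (458,197), the screen at (330,185), the wet blue plate at (172,182) and the dry pallet at (275,218). The docked lamp is nearest to the base, and the scene view agrees. Next I'll measure the orientations.

```bash
cat > h.py <<'E'
import numpy as np,cv2
def cloud(d,K,fish=False):
    v,u=np.mgrid[:400,:640].astype(float); x=(u-K["cx"])/K["fx"]; y=(v-K["cy"])/K["fy"]
    if fish:
        th=np.hypot(x,y); k=np.where(th>1e-6,np.tan(np.minimum(th,1.5))/np.maximum(th,1e-9),1); x=x*k;y=y*k
    P=np.stack([x*d,y*d,d],-1)
    return (P-np.array(K["t"]))@np.array(K["R"])
def rect(W,m):
    P=W[m]; (c,s,a)=cv2.minAreaRect((P[:,:2]*1000).astype(np.float32))
    if s[0]<s[1]: a+=90; s=s[::-1]
    return dict(n=int(m.sum()),c=np.round(c,1).tolist(),size=np.round(s,1).tolist(),ang=round((a+90)%180-90,1),z=round(float(np.median(P[:,2])),4),mean=np.round(P[:,:2].mean(0),4).tolist())
def big(m):
    n,l,s,_=cv2.connectedComponentsWithStats(m.astype(np.uint8)); i=1+np.argmax(s[1:,4]); return l==i
def rel(s,goal,ang):
    "tool-frame shift (cm) to goal TCP and turn about tool z (deg) to bring tool y to world angle ang"
    R=np.array(s["eef_rot"]); y=R[:,1]; a=np.degrees(np.arctan2(y[1],y[0]))
    w=(ang-a+90)%180-90
    return np.round(R.T@(np.array(goal)-s["tcp_pos"])*100,2), "world turn %.1f -> tool z %.1f"%(w,-w)
E
python3 - <<'E'
from h import *
from rig import calibration,r
for c in("top","scene"):
    f=np.load(c+"0.npz");p=f["p"].astype(int);d=f["d"];W=cloud(d,calibration(c))
    R,G,B=p[...,0],p[...,1],p[...,2]
    near=lambda x,y,q:(np.hypot(W[...,0]-x,W[...,1]-y)<q)&(d>0)
    print(c,"lamp",rect(W,big((R>100)&(G>90)&(B<70)&near(.492,-.29,.075)&(W[...,2]<.05))))
    print(c,"plate",rect(W,big((B>120)&(R<70)&near(.56,.358,.08))))
    print(c,"screen",rect(W,near(.555,-.085,.25)&(W[...,2]>.09)&(W[...,2]<.13)&(G>B+30)&(abs(W[...,1]+.085)<.1)))
    print(c,"pallet",rect(W,near(.56,.358,.11)&(W[...,2]>.007)&(W[...,2]<.06)))
    m=near(.492,-.29,.06)&(W[...,2]>.06); print(c,"handle",rect(W,m))
s=r.state()
print(rel(s,[.49,-.29,.25],0))
E
```

```text
top lamp {'n': 492, 'c': [489.5, -289.7], 'size': [87.8, 58.9], 'ang': 13.6, 'z': 0.0283, 'mean': [0.4891, -0.2859]}
top plate {'n': 58, 'c': [548.6, 345.9], 'size': [47.8, 30.8], 'ang': 17.1, 'z': 0.0202, 'mean': [0.5443, 0.3393]}
top screen {'n': 445, 'c': [554.5, -85.9], 'size': [356.8, 8.0], 'ang': -5.5, 'z': 0.1204, 'mean': [0.5521, -0.0858]}
top pallet {'n': 2038, 'c': [556.9, 368.8], 'size': [181.1, 160.3], 'ang': -72.0, 'z': 0.0148, 'mean': [0.5601, 0.3548]}
top handle {'n': 138, 'c': [489.6, -289.1], 'size': [29.8, 22.0], 'ang': 13.4, 'z': 0.099, 'mean': [0.4894, -0.2864]}
scene lamp {'n': 210, 'c': [491.0, -290.4], 'size': [91.5, 59.4], 'ang': 13.6, 'z': 0.0273, 'mean': [0.4991, -0.2856]}
scene plate {'n': 273, 'c': [558.7, 358.0], 'size': [77.9, 52.6], 'ang': 18.8, 'z': 0.0198, 'mean': [0.5574, 0.354]}
scene screen {'n': 314, 'c': [555.1, -87.0], 'size': [360.2, 10.0], 'ang': -5.4, 'z': 0.1189, 'mean': [0.5828, -0.0887]}
scene pallet {'n': 1505, 'c': [561.0, 357.2], 'size': [163.0, 103.0], 'ang': 18.4, 'z': 0.014, 'mean': [0.5707, 0.3541]}
scene handle {'n': 135, 'c': [492.1, -290.1], 'size': [33.7, 21.9], 'ang': 13.8, 'z': 0.0854, 'mean': [0.4985, -0.2871]}
(array([-56.81, -56.29,   5.39]), 'world turn -63.2 -> tool z 63.2')
```

The two cameras agree. The lamp is at (0.490, -0.290) at 13.6°, and the plate is at (0.5585, 0.358) at about 18.5°. I'll move above the lamp now.

```bash
python3 -m pendant '[-3.55,-3.52,0,0,0,0, -3.55,-3.52,0,0,0,0, -3.55,-3.52,0,0,0,0, -3.55,-3.52,0,0,0,0, -3.55,-3.52,0,0,0,0, -3.55,-3.52,0,0,0,0, -3.55,-3.52,0,0,0,0, -3.55,-3.52,0,0,0,0, -3.55,-3.52,0,0,0,0, -3.55,-3.52,0,0,0,0]' 1 40
python3 -m pendant '[-3.55,-3.52,0,0,0,0, -3.55,-3.52,0,0,0,0, -3.55,-3.52,0,0,0,0, -3.55,-3.52,0,0,0,0, -3.55,-3.52,0,0,0,0, -3.55,-3.52,0,0,0,0, 0,0,1.3,0,0,-10.1, 0,0,1.3,0,0,-10.1, 0,0,1.3,0,0,-10.1, 0,0,1.3,0,0,-10.1]'
python3 - <<'E'
from h import *
from rig import calibration,r,grab_frame
s=r.state();K=calibration("wrist");p,d=grab_frame("wrist");cv2.imwrite("pics/w1.png",p[:,:,::-1]);W=cloud(d,K,True)
print(s["joint_positions"],rel(s,[.490,-.290,.114],103.6)); p=p.astype(int);R,G,B=p[...,0],p[...,1],p[...,2]
n=(np.hypot(W[...,0]-.49,W[...,1]+.29)<.075)&(d>0)
print(rect(W,big((R>100)&(G>90)&(B<70)&n&(W[...,2]<.05)))); print(rect(W,big(n&(W[...,2]>.06)&(W[...,2]<.11))))
E
```

```text
clock: 2.45
tcp_pos: [0.3951, -0.0073, 0.3042]
eef_rot: [[-0.893, 0.451, 0.001], [0.451, 0.893, 0.0], [-0.001, 0.001, -1.0]]
wrist_force: [0.4, 0.1, 0.5]
width: 1.002
grasp_force: 0.0
clock: 3.7
tcp_pos: [0.4897, -0.2902, 0.2514]
eef_rot: [[-0.971, -0.241, -0.0], [-0.241, 0.971, 0.0], [0.0, 0.0, -1.0]]
wrist_force: [-0.1, -0.7, -0.1]
width: 1.001
grasp_force: 0.0
[-3.43721830e+01  1.13245152e+01  7.71845793e+01  5.63888488e-03
  9.14973945e+01 -1.38297944e+02] (array([-0.03,  0.02, 13.74]), 'world turn -0.3 -> tool z 0.3')
{'n': 3481, 'c': [489.0, -288.1], 'size': [92.5, 61.7], 'ang': 13.2, 'z': 0.0279, 'mean': [0.4789, -0.292]}
{'n': 1350, 'c': [487.5, -290.2], 'size': [29.8, 22.4], 'ang': 13.8, 'z': 0.0995, 'mean': [0.484, -0.291]}
```

View pics/w1.png

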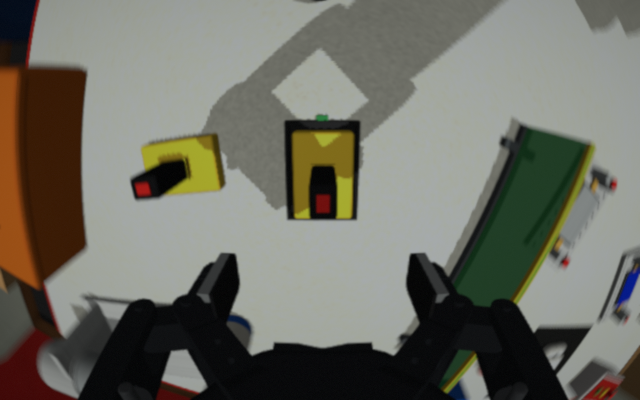

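The lamp and its handle (322,203) sit centred between the fingers, with nothing in the way of the descent. I'll go down and grip.

```bash
python3 -m pendant '[0.1,0,2.3,0,0,0, 0,0,2.3,0,0,0, 0,0,2.3,0,0,0, 0,0,2.3,0,0,0, 0,0,2,0,0,0, 0,0,1.5,0,0,0, 0,0,1,0,0,0, 0,0,0,0,0,0, 0,0,0,0,0,0, 0,0,0,0,0,0]'
python3 -m pendant '[0,0,0,0,0,0, 0,0,0,0,0,0, 0,0,0,0,0,0, 0,0,0,0,0,0, 0,0,0,0,0,0, 0,0,0,0,0,0, 0,0,0,0,0,0, 0,0,0,0,0,0, 0,0,0,0,0,0, 0,0,0,0,0,0]' -1 50
```

```text
clock: 5.0
tcp_pos: [0.4891, -0.2906, 0.1157]
eef_rot: [[-0.972, -0.235, 0.001], [-0.235, 0.972, -0.001], [-0.001, -0.001, -1.0]]
wrist_force: [-0.4, -0.5, -0.6]
width: 1.0
grasp_force: 0.0
clock: 6.25
tcp_pos: [0.4888, -0.2904, 0.115]
eef_rot: [[-0.972, -0.235, 0.0], [-0.235, 0.972, 0.0], [-0.0, 0.0, -1.0]]
wrist_force: [-0.3, 0.7, 3.1]
width: 0.253
grasp_force: 49.7
```

Gripped with about 50 N. Lifting straight up.

```bash
python3 -m pendant '[0,0,-0.5,0,0,0, 0,0,-1,0,0,0, 0,0,-1.5,0,0,0, 0,0,-2.5,0,0,0, 0,0,-2.5,0,0,0, 0,0,-2.5,0,0,0, 0,0,-2.5,0,0,0, 0,0,-2.5,0,0,0, 0,0,-2,0,0,0, 0,0,-1,0,0,0]'
python3 - <<'E'
from h import *
from rig import calibration,r,grab_frame
s=r.state();print(s["width"],s["grasp_force"],s["wrist_force"])
K=calibration("wrist");p,d=grab_frame("wrist");cv2.imwrite("pics/w2.png",p[:,:,::-1])
print(rel(s,[.5585,.358,s["tcp_pos"][2]],108.5))
p,d=grab_frame("scene");cv2.imwrite("pics/s2.png",p[100:300,100:400,::-1].repeat(2,0).repeat(2,1));W=cloud(d,calibration("scene"));z0=s["tcp_pos"][2]
print("lamp head bottom?",W[(np.hypot(W[...,0]-.49,W[...,1]+.29)<.06)&(d>0)&(W[...,2]>.12)&(W[...,2]<.25)][:,2].min(),z0)
E
```

```text
clock: 7.5
tcp_pos: [0.4889, -0.2905, 0.3021]
eef_rot: [[-0.972, -0.235, 0.002], [-0.235, 0.972, -0.002], [-0.002, -0.002, -1.0]]
wrist_force: [0.6, -0.3, -2.7]
width: 0.251
grasp_force: 49.2
0.2512512961400364 49.15546417236328 [ 0.59642529 -0.28781625 -2.70378709]
(array([-22.01,  61.4 ,  -0.09]), 'world turn 4.9 -> tool z -4.9')
lamp head bottom? 0.1905908963740792 0.30214763127469263
```

View pics/s2.png

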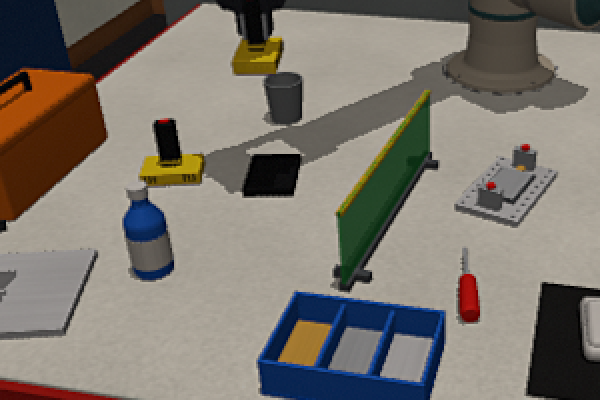

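View pics/w2.png

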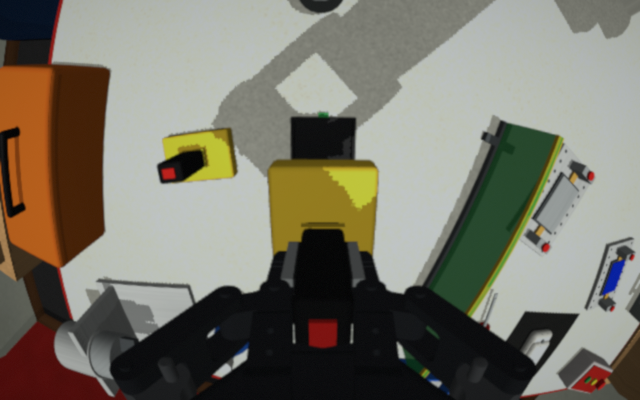

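The lamp is held straight, clear of its dock at (272,174) in the scene crop, with its underside at about 0.19 m. I'll carry it over the screen to a point above the plate.

```bash
python3 -m pendant '[-0.7,2,0,0,0,0, -1.6,4.4,0,0,0,0, -1.6,4.4,0,0,0,0, -1.6,4.4,0,0,0,0, -1.6,4.4,0,0,0,0, -1.6,4.4,0,0,0,0, -1.6,4.4,0,0,0,0, -1.6,4.4,0,0,0,0, -1.6,4.4,0,0,0,0, -1.6,4.4,0,0,0,0]'
python3 -m pendant '[-1.6,4.4,0,0,0,0, -1.6,4.4,0,0,0,0, -1.6,4.4,0,0,0,0, -1.6,4.4,0,0,0,0, -0.5,2.2,0,0,0,0, 0,0,0,0,0,-2.5, 0,0,0,0,0,-2.4, 0,0,0,0,0,0, 0,0,0,0,0,0, 0,0,0,0,0,0]'
cat > m.py <<'E'
from h import *
from rig import calibration,r,grab_frame
import sys
s=r.state(); T=np.array(s["tcp_pos"]); print(s["clock"],T,np.round(s["eef_rot"],3).tolist(),s["grasp_force"],s["wrist_force"])
for c in("top","scene","wrist"):
    K=calibration(c);p,d=grab_frame(c);cv2.imwrite(f"pics/{c}_{sys.argv[1]}.png",p[:,:,::-1]);W=cloud(d,K,c=="wrist");p=p.astype(int);R,G,B=p[...,0],p[...,1],p[...,2]
    n=(np.hypot(W[...,0]-T[0],W[...,1]-T[1])<.1)&(d>0); h=W[...,2]
    for name,m in (("plate",(B>R+40)&(B>G+30)&n&(h<.028)&(h>.014)),("pallet",n&(h>.006)&(h<.015)),("head",(R>B+40)&(G>B+30)&n&(abs(h-T[2]+.1)<.03)),("headtop",(R>B+40)&(G>B+30)&n&(abs(h-T[2]+.087)<.006))):
        if m.sum()>30:
            z=h[big(m)]; print(c,name,rect(W,big(m)),"z",np.round(np.percentile(z,[1,99]),4))
E
python3 m.py a
```

```text
clock: 8.85
tcp_pos: [0.5369, 0.1518, 0.2989]
eef_rot: [[-0.972, -0.236, -0.002], [-0.236, 0.972, -0.0], [0.002, 0.0, -1.0]]
wrist_force: [0.4, -0.5, -2.5]
width: 0.254
grasp_force: 49.5
clock: 10.1
tcp_pos: [0.5581, 0.3581, 0.2998]
eef_rot: [[-0.948, -0.317, -0.0], [-0.317, 0.948, -0.0], [0.0, 0.0, -1.0]]
wrist_force: [-0.4, 0.1, -2.4]
width: 0.251
grasp_force: 49.7
10.1 [0.55806284 0.35814268 0.29977725] [[-0.948, -0.317, -0.0], [-0.317, 0.948, -0.0], [0.0, 0.0, -1.0]] 49.68417584896088 [-0.41990381  0.10636923 -2.38696222]
top plate {'n': 493, 'c': [560.5, 357.9], 'size': [79.3, 50.1], 'ang': 18.3, 'z': 0.0208, 'mean': [0.5605, 0.3576]} z [0.0162 0.0249]
top pallet {'n': 952, 'c': [562.1, 358.1], 'size': [162.9, 101.8], 'ang': 18.6, 'z': 0.0122, 'mean': [0.556, 0.3456]} z [0.007  0.0149]
top head {'n': 506, 'c': [558.9, 357.0], 'size': [88.9, 58.5], 'ang': 18.1, 'z': 0.2132, 'mean': [0.5431, 0.3458]} z [0.2075 0.2212]
top headtop {'n': 494, 'c': [558.9, 357.0], 'size': [88.9, 58.5], 'ang': 18.1, 'z': 0.2132, 'mean': [0.5431, 0.3457]} z [0.2091 0.2171]
scene plate {'n': 289, 'c': [
[... 370 characters left out ...]
49 0.2241]
scene headtop {'n': 353, 'c': [560.5, 357.0], 'size': [91.4, 60.6], 'ang': 18.8, 'z': 0.2123, 'mean': [0.5752, 0.3553]} z [0.2071 0.2159]
wrist plate {'n': 1201, 'c': [535.2, 350.0], 'size': [50.2, 32.8], 'ang': -73.3, 'z': 0.0199, 'mean': [0.5352, 0.3504]} z [0.0175 0.0217]
wrist pallet {'n': 3337, 'c': [517.7, 344.1], 'size': [100.7, 73.6], 'ang': -71.6, 'z': 0.012, 'mean': [0.5118, 0.3422]} z [0.01   0.0138]
wrist head {'n': 8389, 'c': [540.3, 352.2], 'size': [60.2, 53.8], 'ang': -71.3, 'z': 0.2127, 'mean': [0.5332, 0.35]} z [0.1994 0.2235]
wrist headtop {'n': 7645, 'c': [540.5, 352.3], 'size': [60.1, 53.5], 'ang': -71.5, 'z': 0.2128, 'mean': [0.5337, 0.3502]} z [0.209  0.2144]
```

Over the plate, the lamp and plate centres agree within about 2 mm and the angles match. I'll go most of the way down and then check.

```bash
python3 -m pendant '[0,0.1,1,0,0,0, 0,0,2,0,0,0, 0,0,2,0,0,0, 0,0,2,0,0,0, 0,0,2,0,0,0, 0,0,1.5,0,0,0, 0,0,1,0,0,0, 0,0,0.5,0,0,0, 0,0,0,0,0,0, 0,0,0,0,0,0]'
python3 m.py b | grep -v pallet
```

```text
clock: 11.5
tcp_pos: [0.5582, 0.3592, 0.1808]
eef_rot: [[-0.948, -0.317, 0.001], [-0.317, 0.948, 0.001], [-0.001, 0.0, -1.0]]
wrist_force: [0.5, -0.1, -3.0]
width: 0.251
grasp_force: 49.7
11.5 [0.55820548 0.35916505 0.18079204] [[-0.948, -0.317, 0.001], [-0.317, 0.948, 0.001], [-0.001, 0.0, -1.0]] 49.72362399101257 [ 0.54601793 -0.10923571 -3.01996646]
top plate {'n': 139, 'c': [565.7, 340.7], 'size': [78.3, 17.7], 'ang': 15.2, 'z': 0.0207, 'mean': [0.564, 0.3404]} z [0.0156 0.0247]
top head {'n': 326, 'c': [544.2, 351.0], 'size': [58.7, 54.4], 'ang': -70.9, 'z': 0.0941, 'mean': [0.5384, 0.3462]} z [0.0875 0.1061]
top headtop {'n': 314, 'c': [544.2, 351.0], 'size': [58.7, 54.3], 'ang': -70.7, 'z': 0.0941, 'mean': [0.5382, 0.3464]} z [0.0899 0.098 ]
scene plate {'n': 280, 'c': [559.9, 358.4], 'size': [81.3, 54.9], 'ang': 18.4, 'z': 0.0199, 'mean': [0.5599, 0.3537]} z [0.0167 0.0221]
scene head {'n': 512, 'c': [560.7, 358.2], 'size': [93.5, 61.0], 'ang': 17.5, 'z': 0.0927, 'mean': [0.5796, 0.358]} z [0.0746 0.1037]
scene headtop {'n': 351, 'c': [560.1, 357.2], 'size': [93.0, 59.8], 'ang': 20.2, 'z': 0.0933, 'mean': [0.5744, 0.3564]} z [0.0881 0.0963]
wrist plate {'n': 583, 'c': [523.4, 346.6], 'size': [50.1, 6.6], 'ang': -71.8, 'z': 0.0198, 'mean': [0.5234, 0.3464]} z [0.0177 0.0213]
wrist head {'n': 8371, 'c': [540.0, 353.5], 'size': [59.5, 53.5], 'ang': -71.2, 'z': 0.0935, 'mean': [0.5332, 0.3511]} z [0.0801 0.1042]
wrist headtop {'n': 7641, 'c': [540.2, 353.6], 'size': [59.5, 53.1], 'ang': -71.2, 'z': 0.0935, 'mean': [0.5338, 0.3514]} z [0.0897 0.0952]
```

Still aligned. The final descent is 3.8 cm, which should leave a gap of about 11 mm.

```bash
python3 -m pendant '[0,0,0.6,0,0,0, 0,0,0.8,0,0,0, 0,0,0.8,0,0,0, 0,0,0.6,0,0,0, 0,0,0.5,0,0,0, 0,0,0.3,0,0,0, 0,0,0.2,0,0,0, 0,0,0,0,0,0, 0,0,0,0,0,0, 0,0,0,0,0,0]'
python3 m.py c | grep -v pallet
```

```text
clock: 12.9
tcp_pos: [0.558, 0.3591, 0.1422]
eef_rot: [[-0.948, -0.317, 0.0], [-0.317, 0.948, 0.0], [-0.0, 0.0, -1.0]]
wrist_force: [-0.2, 0.2, -2.8]
width: 0.25
grasp_force: 49.7
12.9 [0.55802348 0.35908394 0.14219911] [[-0.948, -0.317, 0.0], [-0.317, 0.948, 0.0], [-0.0, 0.0, -1.0]] 49.724156856536865 [-0.21413509  0.19721553 -2.77317996]
top head {'n': 286, 'c': [543.6, 350.0], 'size': [54.0, 53.2], 'ang': 18.4, 'z': 0.0557, 'mean': [0.5375, 0.3451]} z [0.0487 0.061 ]
top headtop {'n': 279, 'c': [543.7, 350.1], 'size': [54.0, 53.1], 'ang': 18.3, 'z': 0.0557, 'mean': [0.5377, 0.3449]} z [0.0513 0.0594]
scene plate {'n': 76, 'c': [568.3, 339.2], 'size': [81.9, 23.1], 'ang': 30.4, 'z': 0.0195, 'mean': [0.576, 0.3429]} z [0.0173 0.0222]
scene head {'n': 504, 'c': [556.5, 355.4], 'size': [121.5, 59.7], 'ang': 20.1, 'z': 0.0542, 'mean': [0.5783, 0.3571]} z [0.0371 0.0664]
scene headtop {'n': 349, 'c': [561.6, 357.5], 'size': [90.7, 59.3], 'ang': 20.1, 'z': 0.0547, 'mean': [0.5745, 0.3566]} z [0.0499 0.0582]
wrist head {'n': 8738, 'c': [536.6, 352.5], 'size': [74.3, 60.1], 'ang': -71.8, 'z': 0.0548, 'mean': [0.5321, 0.3507]} z [0.0176 0.0655]
wrist headtop {'n': 7653, 'c': [539.9, 353.5], 'size': [60.0, 53.2], 'ang': -71.8, 'z': 0.0549, 'mean': [0.5335, 0.3513]} z [0.0512 0.0565]
```

```bash
python3 -c "
import cv2;a=cv2.imread('pics/scene_c.png')[150:270,380:540];cv2.imwrite('pics/sc_c.png',cv2.resize(a,(800,600),interpolation=cv2.INTER_CUBIC))"
```

```text
(no output)
```

View pics/sc_c.png

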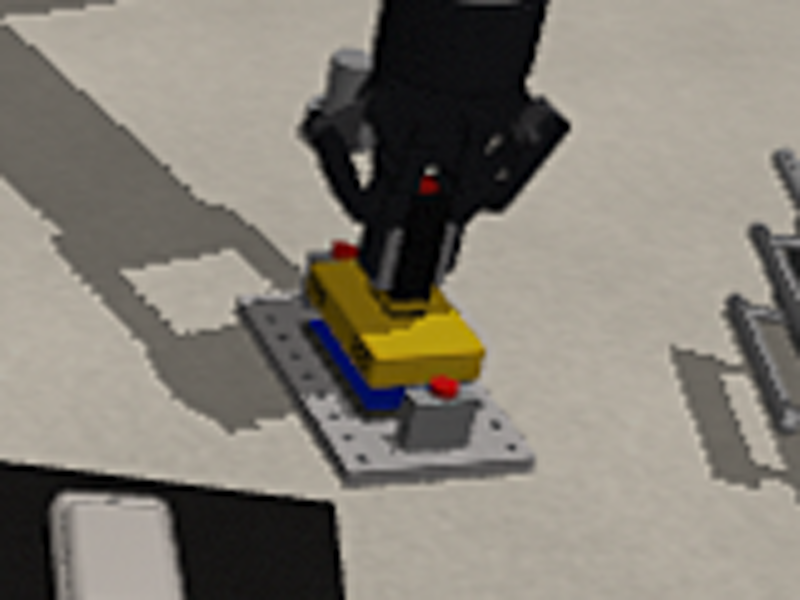

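The lamp (395,320 in the crop) is level between the clamps, squared over the blue plate. The gap is about 11 mm (0.0549 - 0.024 - 0.020), and the arm is still. Handing in.

```bash
python3 -c "
from rig import ticket;print(ticket.sign_off())"
```

```text
the job is handed in; nothing more can be done
None
```

I handed the job in at about 13 s with the lamp gripped and still: level, about 11 mm above the blue plate, roughly 2 mm or less off centre and squared between the clamps; no verdict was returned.

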